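# Clear the lens mount and seat the seam-camera lens

### The arm

A 6-joint arm with a two-finger parallel gripper is mounted at the origin on the work surface. World frame = base frame: x ahead of the robot, y to its left, z up, the work surface at z = 0. Lengths are in m, angles in degrees, forces in N, time in s.
With the tool pointing down it reaches from about 0.325 to 0.85 m from the base axis. Payload 15.5 kg.
Tool frame: the origin (TCP) lies midway between the tips of the shut fingers; the grasp point (between the pads) lies 19 mm behind it; z points along the fingers, y is the line along which they close (so a half turn about z gives the same grasp; the last joint's range is limited). The gripper opens to 91 mm and grips with 3 to 60 N. Pads are 32 mm wide; open, the fingers measure 118 mm over their backs; the gripper's body (76 mm by 178 mm) begins 60 mm behind the grasp point.
Start: joints at [61.278, 28.281, 77.091, -0, 74.628, -5.472], TCP at [0.247, 0.574, 0.214] pointing down, gripper open.
Joint ranges: [-166.48, 166.48], [-47.26, 123.95], [12.59, 153.08], [-70.14, 250.14], [6.76, 159.57], [-176.63, 176.63]. Speed limits (degrees/s): [108.29, 108.29, 147.25, 172.46, 172.46, 172.46].

### API

Orientations are given as a 3x3 rotation matrix whose columns are the frame's x, y, z axes.
In Python, from bench import ctrl gives the robot as it stands. The module is installed in compiled form; this text tells all that it offers. Calls block until the motion is done:
- ctrl.goto(position, orientation): joint-space move of the TCP to a pose.
- ctrl.move_l(position, vel=0.15, ori=None, contact_N=None): straight line of the TCP; ori=None keeps the orientation; vel is the mean speed in m/s. With contact_N (N) it stops when the force on the tool has changed by that much, and returns True; else False.
- ctrl.movej(angles): joint-space move.
- ctrl.command_gripper(opening): opening from 0.0 (shut) to 1.0 (fully open); the grip force is fixed at half the most; returns when the fingers have stopped.
- ctrl.sleep(seconds).
- ctrl.ik(position, orientation): joint angles nearest the present ones, or None.
- ctrl.read_camera(name): name is "side" or "top"; returns the picture (420x560x3 uint8, blue, green, red); there is no depth.
- ctrl.camera_params(name): a dict with "fx", "fy", "cx", "cy" (pixels), "pose" (4x4, takes a point from camera to world coordinates). Camera axes: x right, y up, looking along -z (the intrinsics and any distortion apply to the point x, -y, -z); pixel columns grow to the right and rows downward; lengths in m; the calibration is good to about 2 mm. A picture is of the moment at which its call begins. camera_params takes no time and is no camera call.
A pose or a line that the arm cannot do raises ctrl.MotionError and nothing moves.
- ctrl.sign_off(): hands the job in; it is judged then, once.
Readings, each from a call of its own:
- ctrl.current_t(): time.
- ctrl.current_q(): joint angles.
- ctrl.current_dq(): joint speeds.
- ctrl.current_effort(): joint torques, N m.
- ctrl.current_tool_pos(): TCP position.
- ctrl.current_eef_rot(): TCP orientation.
- ctrl.current_contact_force(): force on the tool from outside, world axes, zero at the start.
- ctrl.current_wrist_torque(): the same for the moment, N m.
- ctrl.current_grip_width(): opening from 0.0 (shut) to 1.0 (fully open).
- ctrl.current_grasp_force(): force on a finger pad.
Only numpy, scipy, OpenCV 4.12 (cv2) and the standard library are available. Lean on these libraries where they do the work, as an engineer would, in place of code of your own. Each camera call takes 0.05 s, during which the arm holds its last target. There are 200 camera calls.

### The job

Someone left a sample cup standing in the seam camera's lens mount: take it out and nest it upright in its twin on the bench, and leave the two stacked there. Then take the lens from its foam cradle, lay it in the mount's two V-saddles with the wide collar pointing away from the camera housing and the rear end at the camera port, and press it firmly down so that both flanks of the V carry it, clearly harder than its own weight would. Finish while still holding the lens pressed down like that, and leave the other things on the bench where they are.

Things in the scene. Friction and masses are not known exactly. Their poses are not given: they have to be found in the camera images.
- mount: Fixed lens mount: steel base plate 220 x 84 x 10 mm with two aluminium V-saddles and a black camera housing. Origin at bench level, midway between the saddles; x along the V groove, away from the camera; z up. Saddles 18 mm long, centred at x = -45 and +45 mm, 70 mm wide, tops 51 mm above the bench. Housing from x = -133 to -73 mm, 60 mm wide, 80 mm high; face of its lens port at x = -70 mm.
- seat (a point): Point on the axis that the seated lens must have: 55 mm above the bench, directly above the mount's origin. Axes as the mount's.
- v_left: The V's flank on the mount's +y side (a plate on both saddles), sloping 45 degrees, so the two flanks make a 90 degree V open to the top. Origin and axes are those of the mount.
- v_right: The V's flank on the mount's -y side (on both saddles). Origin and axes are those of the mount.
- cradle: Fixed black foam cradle in which the lens lies at the start: slab 150 x 90 x 12 mm with two V-supports 18 mm long at x = -45 and +45 mm (72 mm clear between them), 70 mm wide, 41 mm high. Origin at bench level under its middle; the lens lies along its x, axis 45 mm above the bench.
- lens: Lens: steel barrel 40 mm in diameter, 124 mm long, with a black collar 52 mm in diameter, 18 mm long at the front; about 0.35 kg. Origin on the axis at mid-barrel; x along the axis to the collar (barrel x = -62 to 62 mm, collar 62 to 80 mm). Seated, origin and x match the seat's; collar and rear end then clear saddle and port by 8 mm each. Its weight alone loads each flank with some 2.4 N.
- collar_face (a point): Centre of the lens's front (collar) end face, 80 mm from the lens's origin; x as the lens's.
- cup_in_mount: White plastic sample cup, about 60 g, upright on the mount's base plate between the saddles (underside 10 mm above the bench). 75 mm high: foot 42 to 49 mm in diameter up to 30 mm height, then a shoulder and a wall 56 mm in diameter, 60 mm at the rim, 3 mm thick, open at the top, inner floor at 33 mm. Origin at the centre of its underside, z up.
- cup_on_bench: Its twin, same size, standing alone upright on the bench. Nested, the foot of the upper cup is inside this one and its shoulder rests on this rim, with the upper cup's underside 45 mm above this one's.
- can: Full drink can, 58 mm in diameter, 150 mm high. Bystander; origin at its underside.
- jar: Screw-cap sample jar, 60 mm in diameter, 75 mm high. Bystander; origin at its underside.
- gauge_block: Steel gauge block 30 x 75 x 15 mm. Bystander; origin at its underside.
- can_end: Aluminium can end, a disc 54 mm in diameter, 7 mm high. Bystander; origin at its underside.
- bracket: Black plastic U-bracket 50 x 30 x 28 mm. Bystander; origin at its underside.
- screwdriver: Screwdriver lying flat, handle to its -x. Bystander; origin at its underside.
There are look-alikes about, which are no part of the job. What is shaped like the cup_in_mount but pink or yellow is not meant. Leave any green look-alike of the mount alone.

How it is judged (in metres and radians):
On the way, in this order (a step that is already met when the one before it is completed fails the run):
1. the cup from the mount is nested upright in its twin and let go (horizontal distance between cup_in_mount and cup_on_bench below 0.006 m and z of cup_in_mount in the frame of cup_on_bench between 0.042 and 0.048 m and angle between each of cup_in_mount, cup_on_bench's own z axis and vertical below 0.08 rad and height (world z) of cup_on_bench below 0.006 m and contact force between the fingers and cup_in_mount below 0.1 N), for 0.2 s.
2. the lens is lifted out of its cradle in the fingers (z of lens in the frame of cradle above 0.07 m and contact force between the fingers and lens above 1 N), for 0.1 s.
At the end, for the whole second after the job is handed in: Cups nested (within 6 mm, 42-48 mm step, upright to 0.08 rad, let go, on the bench). Lens within 3 mm sideways and in height and 9.5 mm along the groove of the seat, axes within 0.05 rad, collar away from camera, over 4.5 N on each flank, fingers on it with over 3 N, still (all of step 1 and x of lens in the frame of seat between -0.0095 and 0.0095 m and y of lens in the frame of seat between -0.003 and 0.003 m and z of lens in the frame of seat between -0.003 and 0.003 m and x of collar_face in the frame of seat above 0.06 m and angle between the x axis of lens and the x axis of mount, either way round below 0.05 rad and contact force between lens and v_left above 4.5 N and contact force between lens and v_right above 4.5 N and contact force between the fingers and lens above 3 N and linear speed of lens below 0.02 m/s); the arm keeps its last pose, push and grip.
It fails at once if a bystander is moved more than 40 mm (distance of any of can, jar, gauge_block, can_end, bracket, screwdriver from where it was at the start of the episode above 0.04 m).
It also fails if it takes over 61 s, if anything falls off the work surface, if the arm or the gripper's body presses on something with over 40 N, if the wrist force passes 120 N, or if a joint passes its speed limit or range.

## Working session

There is one attempt and no reset: what is moved stays moved. The work goes in short steps, each a Python script; the robot and the scene stay as the last script left them, time stands still between calls to the robot, and variables do not carry over. Pictures are saved under pics/ and viewed, at most 10 in all, crops included, and the job is handed in when it is done.

```bash
mkdir -p pics; python3 - <<'E'
from bench import ctrl
import cv2,numpy as np
np.set_printoptions(precision=4,suppress=True)
for n in("top","side"):
    cv2.imwrite(f"pics/{n}0.png",ctrl.read_camera(n)); print(n,ctrl.camera_params(n))
print(ctrl.current_eef_rot())
E
```

```text
top {'fx': 395.374791337863, 'fy': 395.374791337863, 'cx': 283.53955516607766, 'cy': 208.73556463976726, 'pose': array([[ 0.024 ,  0.9969, -0.0745,  0.3885],
       [-0.9996,  0.0226, -0.0196,  0.0255],
       [-0.0178,  0.0749,  0.997 ,  1.0504],
       [ 0.    ,  0.    ,  0.    ,  1.    ]])}
side {'fx': 418.895134112358, 'fy': 418.895134112358, 'cx': 278.0480915813176, 'cy': 208.48799759647957, 'pose': array([[-0.9978,  0.0276, -0.0607,  0.4073],
       [-0.063 , -0.6862,  0.7247,  0.7875],
       [-0.0216,  0.7269,  0.6864,  0.7772],
       [ 0.    ,  0.    ,  0.    ,  1.    ]])}
[[-0.9188  0.3947 -0.0005]
 [ 0.3947  0.9188 -0.0009]
 [ 0.0001 -0.0011 -1.    ]]
```

View pics/top0.png

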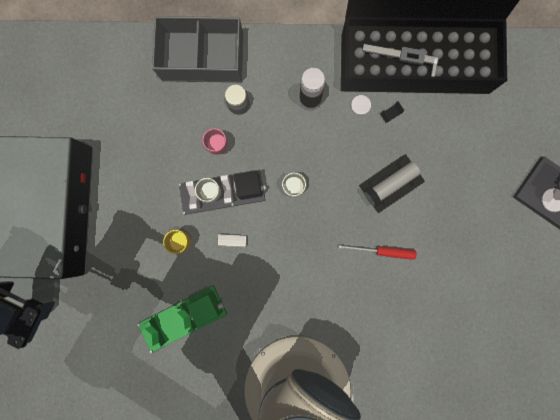

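View pics/side0.png

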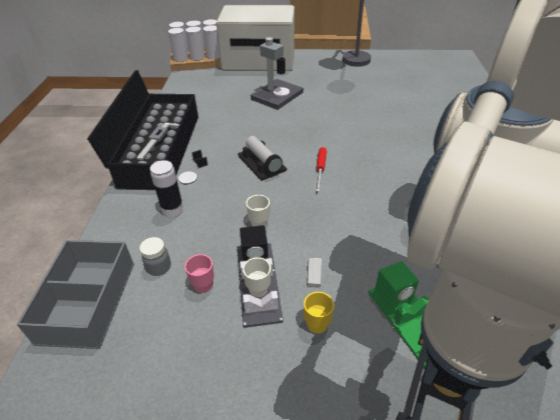

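The top view shows these candidates:
- **Cup in mount:** white cup in the grey mount at (207,188).
- **Its twin:** white cup at (294,184).
- **Look-alikes:** pink cup (215,141), yellow cup (176,241), white-capped jar (236,98) and green mount (182,320).
- **Lens:** in its cradle at (395,184).

I choose the two white cups, the grey mount with its housing at (250,185), and the lens. I'll check that choice in one close crop.

```bash
python3 - <<'E'
import cv2,numpy as np
a=cv2.imread("pics/top0.png"); s=cv2.imread("pics/side0.png")
c=cv2.resize(a[145:225,170:435],None,fx=3,fy=3,interpolation=cv2.INTER_CUBIC)
d=cv2.resize(s[125:325,230:330],None,fx=1.7,fy=1.7,interpolation=cv2.INTER_CUBIC)
o=np.zeros((590,795,3),np.uint8); o[:240]=c; o[245:245+340,:170]=d
e=cv2.resize(a[150:220,355:430],None,fx=4.5,fy=4.5,interpolation=cv2.INTER_CUBIC); o[245:245+315,180:180+e.shape[1]]=e
cv2.imwrite("pics/crop.png",o)
E
cat > h.py <<'E'
from bench import ctrl
import cv2,numpy as np
from scipy.spatial.transform import Rotation as R
np.set_printoptions(precision=4,suppress=True)
def ray(n,u,v,z):
    p=ctrl.camera_params(n);T=np.array(p['pose'])
    d=T[:3,:3]@np.array([(u-p['cx'])/p['fx'],-(v-p['cy'])/p['fy'],-1]);o=T[:3,3]
    return o+d*(z-o[2])/d[2]
def proj(n,P):
    p=ctrl.camera_params(n);T=np.array(p['pose']);c=(np.atleast_2d(P)-T[:3,3])@T[:3,:3]
    return np.c_[p['cx']+p['fx']*c[:,0]/-c[:,2],p['cy']-p['fy']*c[:,1]/-c[:,2]]
def down(yaw): # tool y (closing line) at angle yaw in world xy
    y=np.array([np.cos(yaw),np.sin(yaw),0]);z=np.array([0,0,-1.]);return np.c_[np.cross(y,z),y,z]
E
```

```text
(no output)
```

View pics/crop.png

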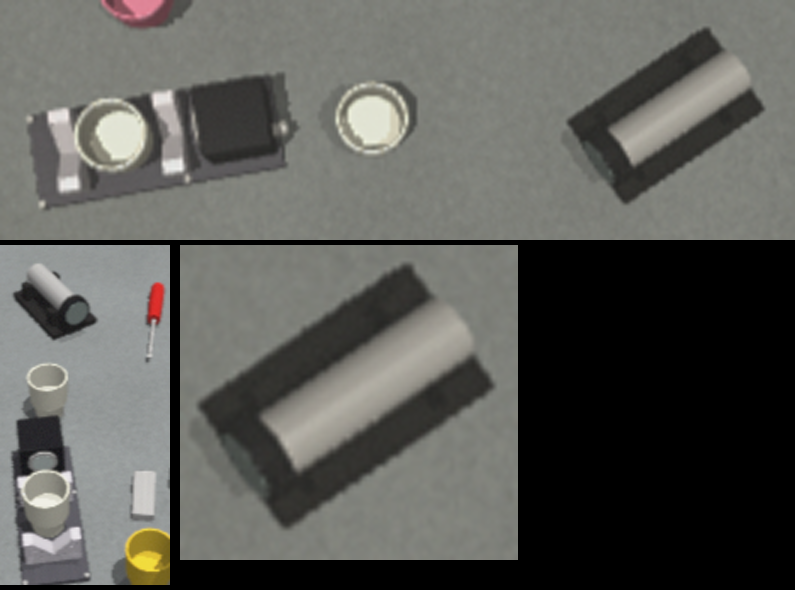

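The crop confirms the choice. The white cup stands between the grey mount's saddles, with the housing on the image's right (world -y). The white twin is at (294,184). The lens collar points to the lower left, at (373,196). Next I'll fit poses to these points and check them with an overlay.

```bash
cat > fit.py <<'E'
from h import *
from scipy.optimize import least_squares
def T(c): return [(c[0]+.5)/3-.5+170,(c[1]+.5)/3-.5+145]
def W(p,q): # p=(x,y,yaw)
    c,s=np.cos(p[2]),np.sin(p[2]);q=np.array(q,float)
    return np.c_[p[0]+c*q[:,0]-s*q[:,1],p[1]+s*q[:,0]+c*q[:,1],q[:,2]]
# mount; p[3]=plate centre offset
sad=[(.045,-.035,.051),(.045,.035,.051),(-.045,-.035,.051),(-.045,.035,.051)]
def mpts(p): return np.r_[[(p[3]+a*.11,b*.042,.01) for a,b in((1,-1),(1,1),(-1,1),(-1,-1))],sad]
mpx=np.array([T(c) for c in((28,115),(43,207),(286,166),(284,74),(60,110),(69,189),(162,92),(175,171))])
f=lambda p:(proj("top",W(p,mpts(p)))-mpx).ravel()
m=least_squares(f,[*ray("top",208,190,.05)[:2],1.6,-.03],loss='soft_l1');print("mount",m.x,m.fun.reshape(-1,2).round(1).tolist())
cpx=np.array([T(c) for c in((627,203),(568,123),(707,28),(764,107))])
cq=[(.075,.045,.012),(.075,-.045,.012),(-.075,-.045,.012),(-.075,.045,.012)]
k=least_squares(lambda p:(proj("top",W(p,cq))-cpx).ravel(),[*ray("top",393,183,.0)[:2],2.]);print("cradle",k.x,k.fun.reshape(-1,2).round(1).tolist())
A=ray("top",376.8,193.6,.071)[:2];B=ray("top",415.6,167.4,.065)[:2]
d=A-B;print("lens mid",(A+B)/2,"len",np.linalg.norm(d),"yaw",np.arctan2(d[1],d[0]))
cm=ray("top",*T((113.5,135)),.085);ct=ray("top",*T((372,117.5)),.075);print("cups",cm,ct)
# overlay
def circ(c,r,z): t=np.linspace(0,2*np.pi,60);return np.c_[c[0]+r*np.cos(t),c[1]+r*np.sin(t),0*t+z]
S={}
for n,box,sc in(("top",(170,145,435,225),3),("side",(225,120,330,330),2.6)):
    im=cv2.imread(f"pics/{n}0.png");x0,y0,x1,y1=box
    o=cv2.resize(im[y0:y1,x0:x1],None,fx=sc,fy=sc,interpolation=cv2.INTER_CUBIC)
    def dr(P,col,closed=True):
        uv=(proj(n,P)-[x0,y0]+.5)*sc-.5;cv2.polylines(o,[np.round(uv).astype(int)],closed,col,1)
    q=mpts(m.x);dr(W(m.x,q[:4]),(0,255,0));dr(W(m.x,q[[4,5,7,6]]),(0,255,255));dr(W(k.x,cq),(0,255,0))
    dr(circ(cm,.03,.085),(0,0,255));dr(circ(ct,.03,.075),(0,0,255));dr(circ(ct,.021,0),(255,0,0))
    L=W(k.x,[(-.062,-.02,.045),(-.062,.02,.045),(.062,.02,.045),(.062,-.02,.045)]);dr(L,(255,0,255))
    S[n]=o
H=np.zeros((590,795,3),np.uint8);H[:240]=S["top"];s=S["side"];H[242:242+345,:s.shape[1]]=s[-345:];H[242:442,300:300+s.shape[1]]=s[:200]
cv2.imwrite("pics/ov.png",H)
E
python3 fit.py
```

```text
mount [ 0.5031  0.2378  1.7569 -0.0291] [[0.4, -0.3], [-0.1, 0.1], [0.9, 0.3], [-3.5, -0.0], [-0.5, -0.5], [0.4, 0.1], [0.1, -0.2], [-0.1, 0.4]]
cradle [ 0.5405 -0.2377  2.1994] [[-0.0, 0.9], [-0.4, -0.5], [-0.4, -0.9], [0.8, 0.5]]
lens mid [ 0.539  -0.2345] len 0.11945157243102852 yaw 2.1849750056794828
cups [0.5035 0.2331 0.085 ] [0.524 0.021 0.075]
```

View pics/ov.png

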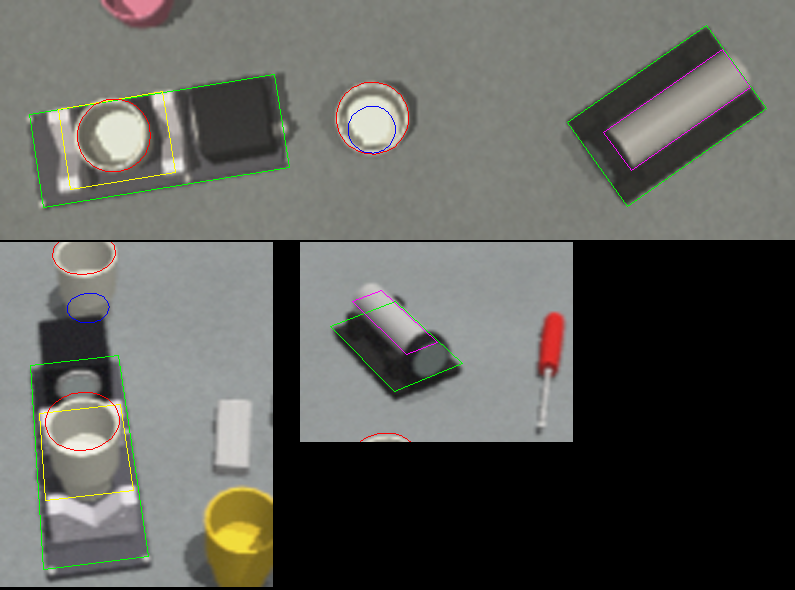

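The overlay matches within 1–2 px in the top view, and everything sits in reach with the right sizes. In the side view the cup rim is about 2 px lower than predicted, so the cup is near y = 0.235. That's enough accuracy to take the cup.

```bash
python3 - <<'E'
from h import *
ym=1.757
for off in(-np.pi/2,np.pi/2):
    for p,y in(((.503,.235,.2),ym),((.524,.023,.2),ym),((.54,-.236,.2),2.192),((.503,.237,.1),ym)):
        print(round(off,2),p,ctrl.ik(p,down(y+off)))
D=down(ym-np.pi/2)
try:
    ctrl.goto((.503,.235,.19),D)
    ctrl.move_l((.503,.235,.048),vel=.12,contact_N=8)
    f0=ctrl.current_contact_force()
    ctrl.command_gripper(0.0)
    print(ctrl.current_tool_pos(),ctrl.current_grip_width()*91,ctrl.current_grasp_force(),f0,ctrl.current_contact_force(),ctrl.current_t())
except ctrl.MotionError as e: print("ERR",e)
E
```

```text
-1.57 (0.503, 0.235, 0.2) [18.8792 23.5071 88.1079 -0.     68.385   8.2105]
-1.57 (0.524, 0.023, 0.2) [ -4.0114  21.1139  92.2498  -0.      66.6364 -14.6801]
-1.57 (0.54, -0.236, 0.2) [-29.4116  26.1833  83.3248  -0.      70.4919 -65.0039]
-1.57 (0.503, 0.237, 0.1) [19.0754 30.7591 94.1766 -0.     55.0643  8.4067]
1.57 (0.503, 0.235, 0.2) [  18.8792   23.5071   88.1079   -0.       68.385  -171.7895]
1.57 (0.524, 0.023, 0.2) [ -4.0114  21.1139  92.2498  -0.      66.6364 165.3199]
1.57 (0.54, -0.236, 0.2) [-29.4116  26.1833  83.3248  -0.      70.4919 114.9961]
1.57 (0.503, 0.237, 0.1) [  19.0754   30.7591   94.1766   -0.       55.0643 -171.5933]
[0.5031 0.235  0.0481] 58.062854525422864 29.99996332188175 [-0.1214  0.7069  0.4998] [0.4349 0.2186 0.4692] 3.6083
```

```bash
python3 - <<'E'
from h import *
D=down(1.757-np.pi/2)
ctrl.move_l((.503,.235,.18),vel=.2)
ctrl.move_l((.524,.023,.18),vel=.25)
ctrl.move_l((.524,.023,.135),vel=.15)
print(ctrl.current_grip_width()*91,ctrl.current_contact_force(),ctrl.current_tool_pos(),ctrl.current_t())
t=ctrl.read_camera("top");s=ctrl.read_camera("side")
cv2.imwrite("pics/t1.png",t);cv2.imwrite("pics/s1.png",s)
a=cv2.resize(s[150:240,210:310],None,fx=5.5,fy=5.5,interpolation=cv2.INTER_CUBIC)
b=cv2.resize(t[150:215,260:330],None,fx=3.4,fy=3.4,interpolation=cv2.INTER_CUBIC)
o=np.zeros((500,795,3),np.uint8);o[:495,:550]=a;o[:b.shape[0],555:555+b.shape[1]]=b
cv2.imwrite("pics/c1.png",o)
E
```

```text
57.6414666211124 [ 0.0324 -0.1961 -0.0344] [0.5239 0.0237 0.1352] 5.8667
```

View pics/c1.png

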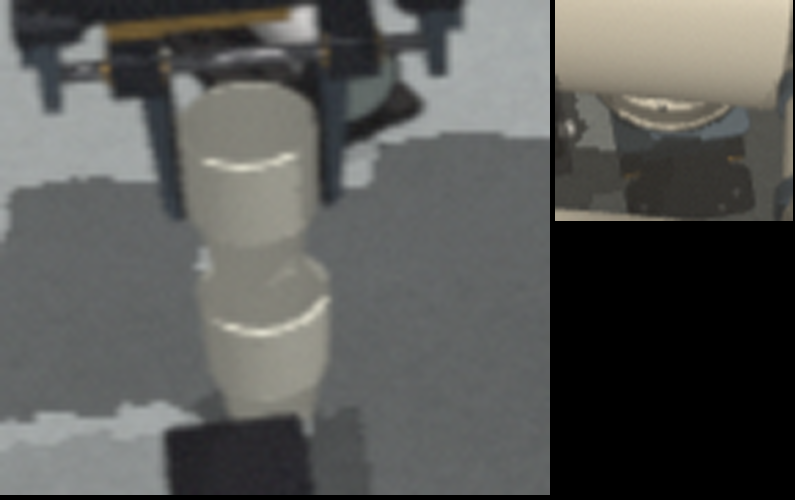

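```bash
python3 - <<'E'
from h import *
c=lambda P:(proj("side",P)-[210,150]+.5)*5.5-.5
print(c([(.524,.0237,z) for z in(.172,.14,.127,.075,.06,.03,0)]))
print("10mm in x,y:",c((.534,.0237,.06))-c((.524,.0237,.06)),c((.524,.0337,.06))-c((.524,.0237,.06)))
E
```

```text
[[246.3009 117.612 ]
 [250.7654 175.8562]
 [252.5235 198.792 ]
 [259.2548 286.6092]
 [261.1118 310.8346]
 [264.7187 357.8912]
 [268.1899 403.1764]]
10mm in x,y: [[-21.7552  -0.5958]] [[-2.1888 15.0289]]
```

The side view shows the held cup centred at column 249 of the crop, where 250 is expected. The twin is at column 264 where 260 is expected, so it lies about 2 mm toward -x. Depth agrees to about 1 mm. I'll shift to x = 0.522 and nest the cup.

```bash
python3 - <<'E'
from h import *
ctrl.move_l((.522,.023,.125),vel=.1)
hit=ctrl.move_l((.522,.023,.078),vel=.05,contact_N=5)
print(hit,ctrl.current_tool_pos(),ctrl.current_contact_force(),ctrl.current_t())
E
```

```text
True [0.5221 0.0228 0.0828] [1.3618 0.3114 5.4347] 7.0
```

Contact came at TCP z 0.0828 m, against 0.083 expected for fully nested. I'll release and check.

```bash
python3 - <<'E'
from h import *
ctrl.command_gripper(1.0);ctrl.sleep(.3)
p=ctrl.current_tool_pos();ctrl.move_l((p[0],p[1],.22),vel=.15)
DL=down(2.19-np.pi/2)
ctrl.goto((.539,-.2345,.2),DL)
ctrl.sleep(.2);print(ctrl.current_t(),ctrl.current_tool_pos())
t=ctrl.read_camera("top");s=ctrl.read_camera("side")
cv2.imwrite("pics/t2.png",t);cv2.imwrite("pics/s2.png",s)
a=cv2.resize(s[175:325,220:310],None,fx=3.9,fy=3.9,interpolation=cv2.INTER_CUBIC)
b=cv2.resize(t[160:215,170:315],None,fx=3,fy=3,interpolation=cv2.INTER_CUBIC)
o=np.zeros((590,795,3),np.uint8);o[:585,:351]=a;o[:b.shape[0],355:355+b.shape[1]]=b
cv2.imwrite("pics/c2.png",o)
E
```

```text
10.2583 [ 0.5392 -0.2334  0.2001]
```

View pics/c2.png

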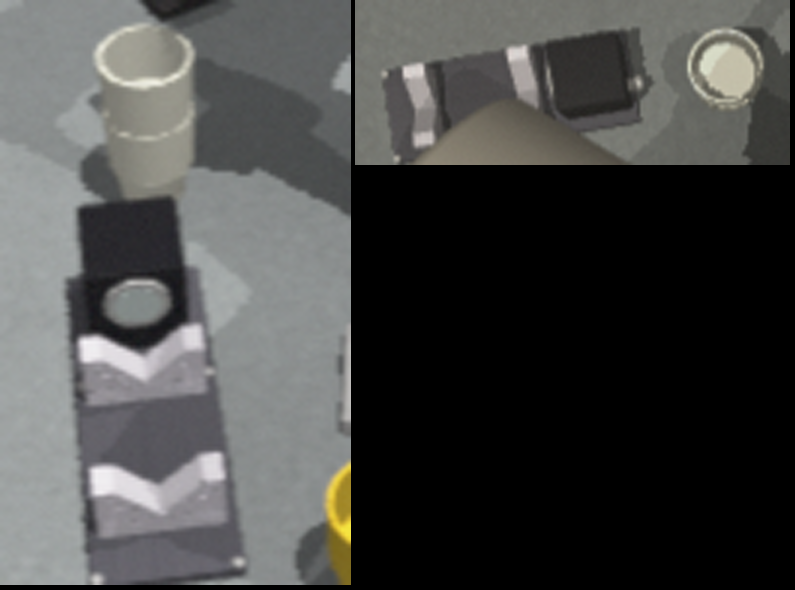

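The cups are nested upright, with the seam line at crop (150,133), and the mount is free. I'll check the mount pose against the V edges visible in the side view, then grasp and lift the lens.

```bash
python3 - <<'E'
from h import *
from scipy.optimize import least_squares
pts=[(.054,0,.0267),(.036,0,.0267),(-.036,0,.0267),(-.054,0,.0267),(.081,-.042,.01),(.081,.042,.01)]
obs=np.array([(160,515),(152,490),(147,382),(141,352)])
def W(p,q):
    c,s=np.cos(p[2]),np.sin(p[2]);q=np.array(q)
    return np.c_[p[0]+c*q[:,0]-s*q[:,1],p[1]+s*q[:,0]+c*q[:,1],q[:,2]]
pr=lambda p:(proj("side",W(p,pts))-[220,175]+.5)*3.9-.5
print(pr([.5031,.2378,1.757]).round(0).tolist())
r=least_squares(lambda p:(pr(p)[:4]-obs).ravel(),[.5031,.2378,1.757]);print("side fit",r.x,r.fun.round(1))
ctrl.move_l((.539,-.2345,.027),vel=.12,contact_N=8)
print(ctrl.current_tool_pos(),ctrl.current_contact_force())
ctrl.command_gripper(0.0)
print(ctrl.current_grip_width()*91,ctrl.current_grasp_force(),ctrl.current_contact_force(),ctrl.current_tool_pos())
p=ctrl.current_tool_pos();ctrl.move_l((p[0],p[1],.19),vel=.15);ctrl.sleep(.3)
print(ctrl.current_grip_width()*91,ctrl.current_contact_force(),ctrl.current_wrist_torque(),ctrl.current_t())
E
```

```text
[[157.0, 508.0], [154.0, 480.0], [143.0, 376.0], [140.0, 352.0], [85.0, 578.0], [242.0, 559.0]]
side fit [0.502  0.2418 1.7459] [-2.5 -0.7  2.9 -3.7 -2.  -0.3  1.7  5.4]
[ 0.5393 -0.2347  0.0276] [0.3775 0.3305 0.6708]
39.52393325230784 29.990505874156952 [-7.0427 -7.187   5.0136] [ 0.5381 -0.2351  0.027 ]
39.188627920024906 [-0.7743 -0.1891 -3.2569] [-0.0923  0.0171  0.0072] 14.325
```

```bash
python3 - <<'E'
from h import *
D=down(1.753-np.pi/2)
ctrl.goto((.503,.239,.19),D)
ctrl.move_l((.503,.239,.095),vel=.12);ctrl.sleep(.3)
print(ctrl.current_tool_pos(),ctrl.current_contact_force(),ctrl.current_t(),ctrl.current_grip_width()*91)
t=ctrl.read_camera("top");s=ctrl.read_camera("side")
cv2.imwrite("pics/t3.png",t);cv2.imwrite("pics/s3.png",s)
a=cv2.resize(s[165:325,210:310],None,fx=3.6,fy=3.6,interpolation=cv2.INTER_CUBIC)
b=cv2.resize(t[155:220,170:300],None,fx=3.2,fy=3.2,interpolation=cv2.INTER_CUBIC)
o=np.zeros((590,795,3),np.uint8);o[:576,:360]=a;o[:b.shape[0],365:365+b.shape[1]]=b
cv2.imwrite("pics/c3.png",o)
d=np.array([np.cos(1.753),np.sin(1.753)])
L=[(*(np.array([.503,.239])+x*d),.113) for x in(-.062,.062,.08)]
print("side",((proj("side",L)-[210,165]+.5)*3.6-.5).round(),"top",((proj("top",L)-[170,155]+.5)*3.2-.5+[365,0]).round())
E
```

```text
[0.5032 0.2391 0.0954] [ 0.3647 -0.475  -2.3683] 17.3 39.37323851622163
side [[156. 261.]
 [174. 428.]
 [177. 456.]] top [[552.  95.]
 [389. 121.]
 [365. 125.]]
```

View pics/c3.png

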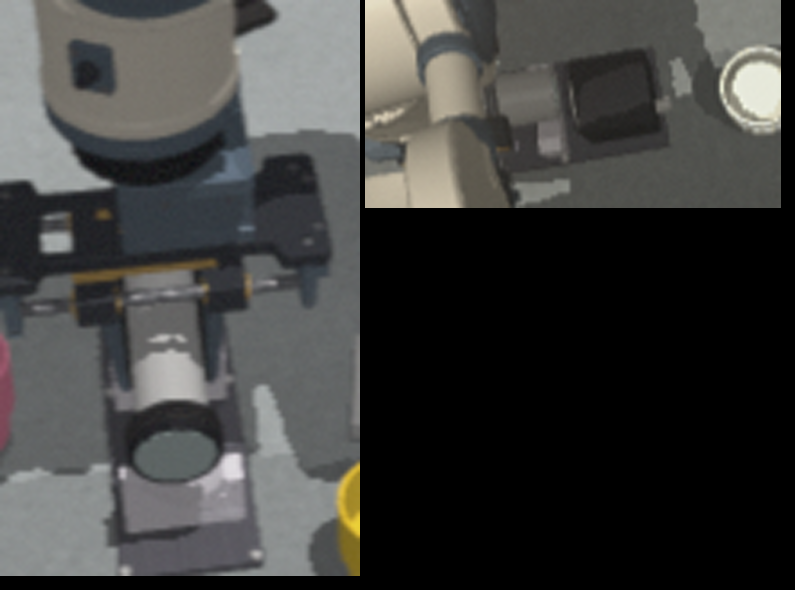

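The collar face centre is at crop (177,455), where (177,456) was expected, so the lens is centred in the grip and collar-out. I'll lower it to contact.

```bash
python3 - <<'E'
from h import *
ctrl.move_l((.503,.239,.055),vel=.1);ctrl.sleep(.2)
f0=ctrl.current_contact_force();print("free",f0,ctrl.current_tool_pos())
hit=ctrl.move_l((.503,.239,.030),vel=.03,contact_N=5);ctrl.sleep(.2)
print(hit,ctrl.current_tool_pos(),ctrl.current_contact_force()-f0,ctrl.current_wrist_torque(),ctrl.current_t())
E
```

```text
free [-0.1333 -0.6696 -2.6511] [0.5034 0.2391 0.0556]
True [0.5023 0.2387 0.038 ] [ 0.1394 -0.4183 -1.4027] [-0.0997  0.0808  0.0616] 18.9333
```

```bash
python3 - <<'E'
from h import *
for z in(.0375,.0365,.0355,.0345,.0335,.0325,.0315):
    ctrl.move_l((.5025,.239,z),vel=.02);ctrl.sleep(.25)
    f=ctrl.current_contact_force()-[-.13,-.67,-2.65]
    print(z,ctrl.current_tool_pos(),f,ctrl.current_wrist_torque(),ctrl.current_grip_width()*91,round(ctrl.current_t(),2))
    if f[2]>18: break
E
```

```text
0.0375 [0.5024 0.2388 0.0376] [-3.126  -3.1548  8.9842] [-0.5844  0.5049 -0.025 ] 39.25700639660162 19.43
0.0365 [0.5022 0.2388 0.037 ] [-6.5209 -3.8092 17.9061] [-0.7091  1.0239  0.0549] 39.04748040776278 19.93
0.0355 [0.502  0.2388 0.0364] [-8.4814 -3.6068 26.2726] [-0.8192  1.6531  0.1507] 39.42400568528384 20.43
```

Both flanks are loaded. I'll trim the lateral force a little, then check.

```bash
python3 - <<'E'
from h import *
ctrl.move_l((.5020,.2388,.0356),vel=.02);ctrl.sleep(.6)
for i in range(2):
    print(ctrl.current_tool_pos(),ctrl.current_contact_force()-[-.13,-.67,-2.65],ctrl.current_wrist_torque(),ctrl.current_grasp_force(),ctrl.current_t());ctrl.sleep(.4)
t=ctrl.read_camera("top");s=ctrl.read_camera("side")
a=cv2.resize(s[145:325,210:310],None,fx=3.2,fy=3.2,interpolation=cv2.INTER_CUBIC)
b=cv2.resize(t[155:220,170:300],None,fx=3.2,fy=3.2,interpolation=cv2.INTER_CUBIC)
o=np.zeros((590,795,3),np.uint8);o[:576,:320]=a;o[:b.shape[0],365:365+b.shape[1]]=b
cv2.imwrite("pics/c4.png",o)
d=np.array([np.cos(1.753),np.sin(1.753)])
L=[(*(np.array([.5025,.239])+x*d),.055) for x in(-.062,.062,.08)]
print("side",((proj("side",L)-[210,145]+.5)*3.2-.5).round())
E
```

```text
[0.502  0.2388 0.0364] [-5.665  -3.5594 21.869 ] [-0.5832  1.0824  0.1456] 30.00270903110504 21.2833
[0.502  0.2388 0.0364] [-6.1054 -2.8417 22.2596] [-0.6086  1.0517  0.1259] 30.002674162387848 21.6833
side [[145. 352.]
 [160. 500.]
 [163. 524.]]
```

View pics/c4.png

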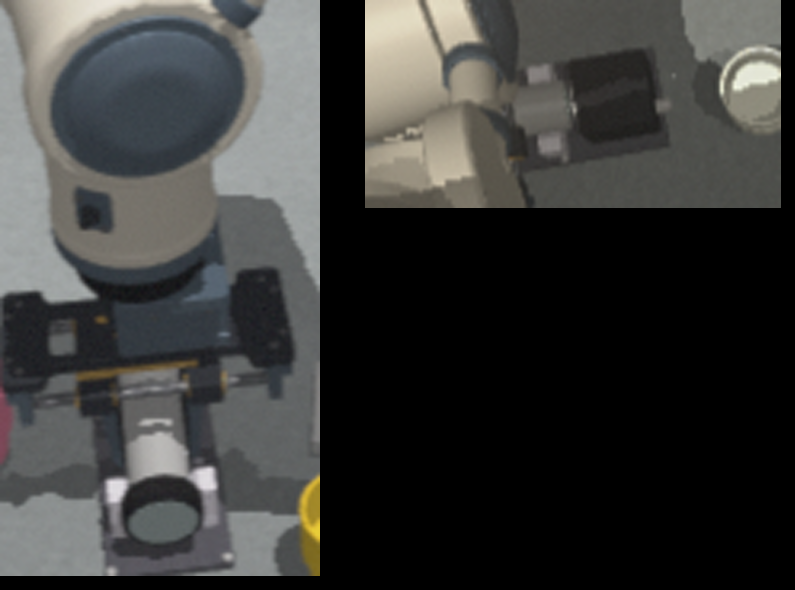

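The picture shows the lens lying in both saddles: collar face at (164,522), expected (163,524), rear end just short of the port, cups still stacked at (757,90). The press is a steady 22 N with only about 6 N sideways, so I estimate 11 N or more on each flank.

```bash
python3 -c "
from bench import ctrl
print(ctrl.sign_off())"
```

```text
the job is handed in; nothing more can be done
None
```

I handed the job in at about 22 s with the cup nested in its twin and the lens held down in both V-saddles, collar away from the camera, at a steady 22 N (by estimate over 4.5 N on each flank); the hand-in returned no verdict.

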